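# Unlock the hot-water console with the mate shelf's key and hold it on

### The job

Take the red-handled key out of its wooden stand on the tray, aim its tip squarely at the blue reader window on the white console from about 3 cm away and hold it still there for two seconds without touching the window. Then push the key fully home in the console's lock, easing it past the sticky spring pins, turn it a quarter turn clockwise to the stop, and finish still gripping the key and holding it turned against its return spring. Leave the gourd, jar and wooden lid where they stand.

Things in the scene. Friction and masses are not known exactly. Their poses are not given: they have to be found in the camera images.
- key: Loose 60 g key, upright, blade down, in the wooden stand. Red handle 34 (x) x 14 (y) x 40 mm at z = +8 to +48 mm; steel neck 22 mm diameter at z = 0 to 8; steel blade 16 wide (x), 5 thick (y) at z = 0 to -22 mm, its last 8 mm tapering to a 90 degree point. Origin: centre of the neck's underside (shoulder); z up out of the handle. Enters the lock either way round (half turn).
- key_tip (a point): Point of the key's blade, 22 mm below key's origin on its axis.
- key_stand: Fixed dark wooden block 50 (x) x 44 (y) x 32 mm tall standing on the tray floor, with a slot 20 x 9 mm, 26 mm deep, in its top, long side along x. Origin: centre of its underside. The key's neck rests on its top, blade hanging in the slot.
- tray: Fixed beige plastic tray 260 (x) x 220 (y) mm, walls 22 mm high, floor 4 mm thick, carrying the key stand, gourd, jar and wooden lid. Origin: centre of its underside.
- console: Fixed white box 140 (x) x 240 (y) x 40 mm tall, front to -x. On top: the lock, a round steel turret 54 mm in diameter reaching 73.5 mm above the counter, at y = +60 mm, and the black round reader at y = -60 mm. Origin: centre of its underside.
- reader: Reader: black puck 60 mm in diameter, 22 mm thick, with a round blue window 36 mm in diameter, tilted 0.45 rad towards the console's front. Origin: centre of the window's surface, 82 mm above the counter; z is the normal out of the window (up and to the front). Aim: key axis along this normal, key tip over the window's centre about 30 mm out.
- keyway (a point): Centre of the lock's slot at the brass face of the cylinder, 70 mm above the counter, turning with it; z up. Slot 18 (x) x 7 (y) mm, 30 deep, mouth chamfered. Steel rim round it: inner diameter 30, 3.5 mm high. Two sticky spring pins stick 3.5 mm out of the slot's narrow ends, 8 and 13 mm down; the blade's taper pushes them aside at 5 to 15 N. Home: key's shoulder on the brass face.
- cylinder (a joint): Turn of the lock cylinder, rad: 0 at rest (slot lengthways along console x), growing clockwise seen from above to the stop at 1.57. A return spring (about 0.02 N m at rest to 0.15 N m at the stop) brings it back if it is not held. The blade has about 0.13 rad of play in the slot.
- gourd: Loose terracotta-coloured mate gourd, 76 mm diameter, 80 mm tall, on the tray. Origin: centre of its underside.
- jar: Loose amber glass jar, 64 mm diameter, 85 mm tall, on the tray. Origin: centre of its underside.
- wood_lid: Loose wooden lid, a disc 60 mm in diameter, 12 mm thick, on the tray. Origin: centre of its underside.

How it is judged:
On the way, in this order (a step that is already met when the one before it is completed fails the run):
1. key tip aimed at the reader window and held still 1.2 s: 12 to 50 mm out, within 15 mm of its centre line in x and y, axis within 0.26 rad of the normal, under 0.03 m/s, not touching (z of key_tip in the frame of reader between 0.012 and 0.05 m and x of key_tip in the frame of reader between -0.015 and 0.015 m and y of key_tip in the frame of reader between -0.015 and 0.015 m and angle between the z axis of key and the z axis of reader, either way round below 0.26 rad and linear speed of key below 0.03 m/s and contact force between key and reader below 0.5 N), for 1.2 s.
2. key pushed home in the lock (tip 19 mm or more below the brass face, within 4 mm of its axis) before the cylinder has turned 0.4 rad (z of key_tip in the frame of keyway below -0.019 m and horizontal distance between key and keyway below 0.004 m and value of joint cylinder below 0.4 rad), for 0.1 s.
At the end, for the whole second after the job is handed in: The robot still grips the key (over 1 N), the key is home in the lock (tip at least 18 mm below the face, within 4 mm of the axis, upright within 0.15 rad) and the cylinder is held turned beyond 1.3 rad of its 1.57 rad through the last second (value of joint cylinder above 1.3 rad and z of key_tip in the frame of keyway below -0.018 m and horizontal distance between key and keyway below 0.004 m and angle between key's own z axis and vertical below 0.15 rad and contact force between the fingers and key above 1 N); the arm keeps its last pose, push and grip.
It fails at once if the key touches the reader with more than 2 N (contact force between key and reader above 2 N).
It fails at once if the gourd, jar or wooden lid is moved more than 30 mm (distance of any of gourd, jar, wood_lid from where it was at the start of the episode above 0.03 m).
It also fails if it takes over 56 s, if anything falls off the work surface, if the arm or the gripper's body presses on something with over 40 N, if the wrist force passes 120 N, or if a joint passes its speed limit or range.

### The arm

A 6-joint arm with a two-finger parallel gripper is mounted at the origin on the work surface. World frame = base frame: x ahead of the robot, y to its left, z up, the work surface at z = 0. Lengths are in m, angles in rad, forces in N, time in s.
With the tool pointing down it reaches from about 0.25 to 0.775 m from the base axis. Payload 8.9 kg.
Tool frame: the origin (TCP) lies midway between the tips of the shut fingers; the grasp point (between the pads) lies 19 mm behind it; z points along the fingers, y is the line along which they close (so a half turn about z gives the same grasp; the last joint's range is limited). The gripper opens to 85 mm and grips with 20 to 120 N. Pads are 22 mm wide; open, the fingers measure 114 mm over their backs; the gripper's body (76 mm by 85 mm) begins 54 mm behind the grasp point. The pads swing forward as they close: fully open they stand 13 mm farther back than shut.
Start: joints at [-1.467, 0.291, -0.153, 1.127, 0, 1.431], TCP at [0.126, -0.51, 0.202] pointing down, gripper open.
Joint ranges: [-2.52, 2.52], [-0.91, 1.74], [-1.3, 1.37], [-1.96, 2.02], [-1.52, 1.47], [-3.14, 3.14]. Speed limits (rad/s): [2.22, 2.22, 2.79, 3.14, 3.14, 3.14].

### API

Orientations are given as a 3x3 rotation matrix whose columns are the frame's x, y, z axes.
In Python, from cell import get_obs, get_image, finish_job, silhouettes gives the robot as it stands. The module is installed in compiled form; this text tells all that it offers.
- The arm moves only by the shell command python3 -m inch 'ROWS' [OPENING] [FORCE]. ROWS is JSON, a list of rows, each a list of 6 numbers: the shift along the tool's x, y, z in m, then the turn, a rotation vector about the tool's x, y, z in degrees. In form: [[dx, dy, dz, ax, ay, az], ...]. A call has 1 to 10 rows; each row shifts and turns the commanded pose from where the row before left it, along the tool's axes as they then stand; what a row does not reach is not made up. A row lasts 1/10 s, in which the tool goes at most 50 mm and 8.59 degrees, less where a joint would pass 70% of its speed; a pose out of reach is approached as far as the arm can. A call with a gripper value outside its range is refused whole. OPENING is the closure in counts, from 0 (fully open) to 255 (shut), set as the call begins (- or left out, the last holds). The fingers move at their own pace and stop on an object; FORCE is the grip in N (left out, the last holds). Time passes only in rows, so rows that do not move let the fingers close. It gives the time, the measured TCP pose, the force, the opening and the grip force at its end, in the units of the state.
- get_obs(): the state, without advancing time (a new reading comes with each control period).
- get_image(name): name is "scene" or "top" or "wrist"; returns a dict with "image" (480x640x3 uint8, red, green, blue), "fovy" (degrees; the focal length in pixels is half the picture's height over the tangent of half this angle, whatever the lens; pixels are square), "cx", "cy" (the principal point, pixels), "rvec" (rotation vector, rad) and "tvec" (3), from world to camera coordinates, as OpenCV has them; the wrist camera has in their place "mount" (4x4, takes a point from camera to tool coordinates, whose origin is the TCP and whose axes are the flange's). Camera axes: x right, y down, z forward; pixel columns grow to the right and rows downward; lengths in m; the calibration is good to about 2 mm. A picture is of the moment at which its call begins: read the wrist's pose just before it. There is no depth.
- finish_job(): hands the job in; it is judged then, once.
Trained networks look in the newest picture that a camera, given by its name, has taken for a name from the list of things; names that differ only in an ending like _2 or _b are one class to them, and where a whole thing is asked for, a point or a joint stands for the part that bears it (a point fixed in the world has none). Each returns a list of dicts, best first, with "p" (0 to 1); they miss things now and then, are a little off and sometimes report something else, mostly with a low value. They report only what shows in the picture. A call takes as long as a camera call.
- silhouettes(camera, target): "pixels" (480x640 bool, what is visible of it) and "bbox" ([centre column, centre row, width, height] in pixels, round what is visible of it).
The state is a dict: "time": time; "joint_pos": joint angles; "joint_velocities": joint speeds; "effort": joint torques, N m; "position": TCP position; "tcp_rot": TCP orientation; "ft_force": force on the tool from outside, world axes, zero at the start; "moment": the same for the moment, N m; "finger_gap": finger opening in m; "finger_force": force on a finger pad.
Only numpy, scipy, OpenCV 4.12 (cv2) and the standard library are available. Lean on these libraries where they do the work, as an engineer would, in place of code of your own. Each camera call takes 0.05 s, during which the arm holds its last target. There are 200 camera calls.

## Working session

There is one attempt and no reset: what is moved stays moved. The work goes in short steps, Python scripts to look and compute and a shell command to move; the robot and the scene stay as the last step left them, time stands still between calls to the robot, and variables do not carry over. Pictures are saved under pics/ and viewed, at most 10 in all, crops included, and the job is handed in when it is done.

```bash
mkdir -p pics
cat > h.py <<'E'
import numpy as np, cv2
from cell import get_obs, get_image, silhouettes
def cam(im):
    f=240/np.tan(np.radians(im["fovy"])/2)
    if "mount" in im:
        o=get_obs(); T=np.eye(4); T[:3,:3]=np.array(o["tcp_rot"]); T[:3,3]=o["position"]
        W=T@np.array(im["mount"]); return f,im["cx"],im["cy"],W[:3,:3],W[:3,3]
    R=cv2.Rodrigues(np.array(im["rvec"],float))[0]
    return f,im["cx"],im["cy"],R.T,-R.T@np.array(im["tvec"]).ravel()
def ray(c,u,v,z):
    f,cx,cy,R,t=c; d=R@np.array([(u-cx)/f,(v-cy)/f,1]); return t+d*(z-t[2])/d[2]
def proj(c,p):
    f,cx,cy,R,t=c; q=R.T@(np.array(p)-t); return np.array([f*q[0]/q[2]+cx,f*q[1]/q[2]+cy])
E
python3 - <<'E'
from h import *
np.set_printoptions(precision=4,suppress=True)
o=get_obs(); print(o["position"],o["time"],o["finger_gap"]); print(np.array(o["tcp_rot"]))
ims=[]
for n in ["scene","top","wrist"]:
    im=get_image(n); c=cam(im); print(n,im["fovy"],im["cx"],im["cy"],c[4],c[3][:,2]); ims.append(im["image"])
    cv2.imwrite(f"pics/{n}0.png",im["image"][:,:,::-1])
    for t in ["key","key_stand","tray","console","reader","cylinder","gourd","jar","wood_lid"]:
        for s in silhouettes(n,t)[:2]: print(" ",t,round(s["p"],2),np.round(s["bbox"],1))
E
```

```text
[ 0.1262 -0.5091  0.2012] 0.0 0.08561441977705528
[[ 0.9707  0.2404 -0.0001]
 [ 0.2404 -0.9707  0.0013]
 [ 0.0002 -0.0013 -1.    ]]
scene 49.092910781480946 312.81437481767136 242.36201747602544 [ 1.1256 -0.1358  0.6664] [-0.677   0.1615 -0.7181]
  key 0.6 [457.1 230.4  21.3  30.1]
  key_stand 0.79 [451.7 245.6  38.8  31.5]
  key_stand 0.48 [453.5 213.1  31.8  22.4]
  tray 0.82 [453.9 269.4 201.7 153.3]
  tray 0.53 [453.6 245.6  43.9  24. ]
  console 0.71 [187.6 320.4 174.1 100.9]
  console 0.66 [513.4 268.8  50.3  62.5]
  reader 0.52 [449.1 289.6  56.9  61.5]
  cylinder 0.68 [144.4 303.7  46.9  28.8]
  gourd 0.8 [448.1 288.   52.5  56.7]
  jar 0.6 [512.7 267.4  51.8  64.1]
  wood_lid 0.55 [452.6 211.4  35.1  20.5]
top 51.52942245249233 324.44217338704834 241.41714651006006 [0.5303 0.0129 0.9696] [ 0.0639 -0.0149 -0.9978]
  key 0.74 [196.9 240.6  16.2  20.5]
  key 0.43 [427.4 224.4 141.2  93.5]
  key_stand 0.68 [200.4 239.4  34.   35.7]
  tray 0.71 [177.8 287.1  29.9  28.4]
  tray 0.63 [211.5 234.1 132.6 153.6]
  console 0.97 [429.4 222.6 139.1  93.8]
  reader 0.68 [467.8 224.2  35.3  32.6]
  reader 0.32 [429.4 223.7 137.1  95.3]
  cylinder 0.48 [403.5 216.2  17.3  15.7]
  cylinder 0.43 [427.1 224.6 135.9  91. ]
  gourd 0.74 [231.  187.8  39.   40.3]
  jar 0.95 [169.8 193.3  47.7  38. ]
  wood_lid 0.81 [176.6 285.6  30.3  31.3]
wrist 62.776546191413956 316.43762592826516 236.36647668851737 [ 0.2022 -0.4899  0.3736] [-0.2993 -0.0749 -0.9512]
```

View pics/top0.png

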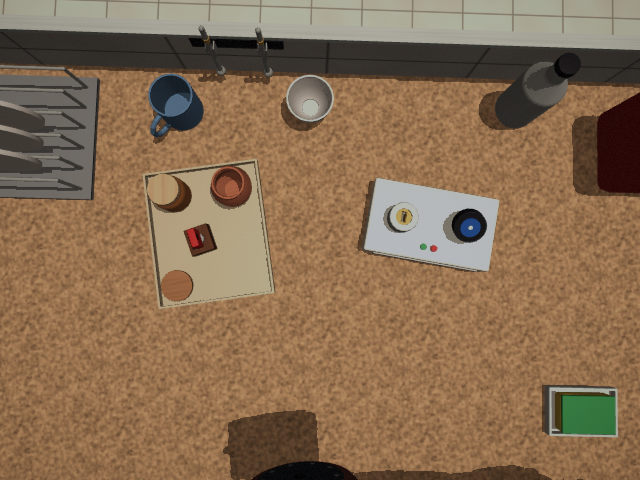

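View pics/scene0.png

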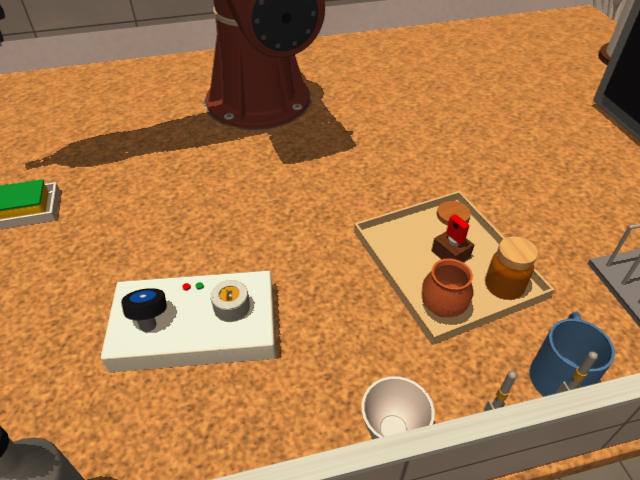

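Top view: red key in its stand at about (198,239), jar (168,192), gourd (231,187), lid (177,286); console lock at (404,217), reader at (469,226). The scene view agrees.

Run:
```python
from h import *
np.set_printoptions(precision=4,suppress=True)
im=get_image("top"); c=cam(im); 
cs=cam(get_image("scene"))
def best(n,t): return silhouettes(n,t)[0]
def rect(t,z):
    s=best("top",t); cs_,_=cv2.findContours(s["pixels"].astype(np.uint8),0,2)
    k=max(cs_,key=cv2.contourArea); b=cv2.boxPoints(cv2.minAreaRect(k)); P=np.array([ray(c,u,v,z) for u,v in b])
    e=P[1]-P[0]; f=P[2]-P[1]; print(t,P[:,:2].mean(0),"edges",np.hypot(*e[:2]),np.hypot(*f[:2]),"dir",np.degrees(np.arctan2(e[1],e[0])),np.degrees(np.arctan2(f[1],f[0])))
rect("console",.04); rect("key_stand",.036); rect("key",.08)
for t,z in [("gourd",.08),("jar",.09),("wood_lid",.016),("cylinder",.07),("reader",.082)]:
    s=best("top",t); print(t,s["p"],ray(c,*s["bbox"][:2],z)[:2])
hsv=cv2.cvtColor(im["image"],cv2.COLOR_RGB2HSV)
a=im["image"]
blue=cv2.inRange(hsv,(105,150,60),(130,255,255)); blue[:,:440]=0;blue[:,500:]=0;blue[:200]=0;blue[250:]=0
m=cv2.moments(blue,True);print("blue",m["m00"],ray(c,m["m10"]/m["m00"],m["m01"]/m["m00"],.082))
big=lambda x,y,w,h,s:cv2.resize(a[y:y+h,x:x+w],None,fx=s,fy=s,interpolation=cv2.INTER_CUBIC)
cv2.imwrite("pics/crop.png",np.hstack([big(165,205,70,70,5.5),big(365,175,70,70,5.5)])[:,:,::-1])
```

```text
console [ 0.6259 -0.2012] edges 0.14494565415182173 0.24541634593773243 dir -8.972837852924227 -98.62871432222585
key_stand [0.5881 0.2322] edges 0.05183999097821855 0.0555202246477183 dir -69.76463202836463 -159.46045621719847
key [0.5879 0.2297] edges 0.022997600223548634 0.03583225030743093 dir -69.77250957823517 -159.3913562458268
gourd 0.75 [0.6802 0.1682]
jar 0.59 [0.6622 0.2791]
wood_lid 0.55 [0.5025 0.2755]
cylinder 0.55 [ 0.639  -0.1455]
reader 0.74 [ 0.6253 -0.257 ]
blue 290.0 [ 0.6199 -0.2618  0.082 ]
```

View pics/crop.png

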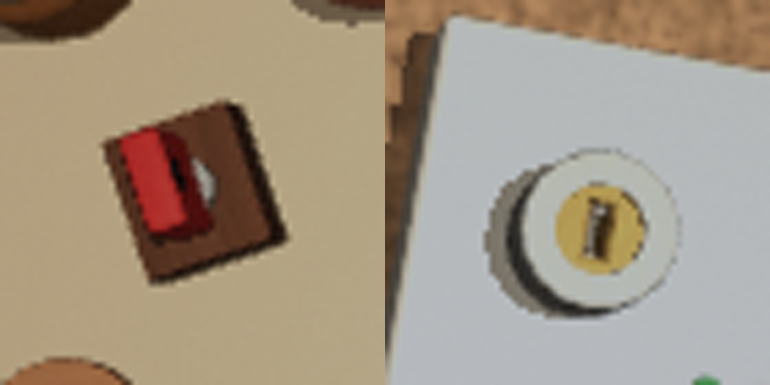

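The crop shows the key in its stand, turned about 20° in yaw, and the lock slot with the console turned about -9°. I'll turn the tool to a yaw of 200° so joint 6 has room later, then move over the stand.

```bash
python3 -m inch '[[0,0,0,0,0,-8.5],[0,0,0,0,0,-8.5],[0,0,0,0,0,-8.5],[0,0,0,0,0,-8.5],[0,0,0,0,0,-8.5],[0,0,0,0,0,-8.5],[0,0,0,0,0,-8.5],[0,0,0,0,0,-8.5],[0,0,0,0,0,-8.5],[0,0,0,0,0,-8.5]]' 90 && python3 -m inch '[[0,0,0,0,0,-8.5],[0,0,0,0,0,-8.5],[0,0,0,0,0,-8.5],[0,0,0,0,0,-8.5],[0,0,0,0,0,-8.5],[0,0,0,0,0,-8.5],[0,0,0,0,0,-8.5],[0,0,0,0,0,-8.5],[0,0,0,0,0,-8.5],[0,0,0,0,0,-8.5]]' && python3 -m inch '[[0,0,0,0,0,-8],[0,0,0,0,0,-8],[0,0,0,0,0,0]]'; python3 -c "
from cell import get_obs
import numpy as np
o=get_obs();R=np.array(o['tcp_rot']);print(R,R.T@(np.array([.588,.232,.165])-o['position']),o['joint_pos'],o['time'])"
```

```text
time: 3.0
position: [0.1262, -0.5096, 0.2018]
tcp_rot: [[-0.161, 0.987, 0.0], [0.987, 0.161, -0.0], [-0.0, 0.0, -1.0]]
ft_force: [0.7, 0.4, -0.5]
finger_gap: 0.0551
finger_force: 0.0
time: 4.0
position: [0.1262, -0.5096, 0.2018]
tcp_rot: [[-0.997, -0.074, 0.0], [-0.074, 0.997, 0.0], [-0.0, 0.0, -1.0]]
ft_force: [1.0, -0.1, -0.3]
finger_gap: 0.0557
finger_force: 0.0
time: 4.3
position: [0.1262, -0.5096, 0.2018]
tcp_rot: [[-0.94, -0.342, -0.0], [-0.342, 0.94, -0.0], [0.0, -0.0, -1.0]]
ft_force: [0.6, -0.5, 0.4]
finger_gap: 0.0552
finger_force: 0.0
[[-9.39523127e-01 -3.42485463e-01 -5.02147322e-05]
 [-3.42485461e-01  9.39523128e-01 -3.86384735e-05]
 [ 6.04110177e-05 -1.91039237e-05 -9.99999998e-01]] [-0.68786181  0.53860696  0.03675861] [-1.46730114e+00  2.90689894e-01 -1.53399746e-01  1.12667344e+00
 -5.39378018e-05 -1.81686222e+00] 4.3
```

```bash
python3 -m inch '[[-0.035,0.027,0,0,0,0],[-0.035,0.027,0,0,0,0],[-0.035,0.027,0,0,0,0],[-0.035,0.027,0,0,0,0],[-0.035,0.027,0,0,0,0],[-0.035,0.027,0,0,0,0],[-0.035,0.027,0,0,0,0],[-0.035,0.027,0,0,0,0],[-0.035,0.027,0,0,0,0],[-0.035,0.027,0,0,0,0]]' && python3 -m inch '[[-0.035,0.027,0,0,0,0],[-0.035,0.027,0,0,0,0],[-0.035,0.027,0,0,0,0],[-0.035,0.027,0,0,0,0],[-0.035,0.027,0,0,0,0],[-0.035,0.027,0.01,0,0,0],[-0.035,0.027,0.01,0,0,0],[-0.035,0.027,0.01,0,0,0],[-0.03,0.026,0.007,0,0,0],[-0.028,0.025,0,0,0,0]]' && python3 -m inch '[[0,0,0,0,0,0],[0,0,0,0,0,0],[0,0,0,0,0,0]]'
cat > look.py <<'E'
from h import *
np.set_printoptions(precision=4,suppress=True)
def red(lo=0):
    im=get_image("wrist"); c=cam(im); hsv=cv2.cvtColor(im["image"],cv2.COLOR_RGB2HSV)
    return im["image"],c,hsv
E
python3 - <<'E'
from look import *
a,c,hsv=red(); cv2.imwrite("pics/w1.png",a[:,:,::-1])
for t in ["key","key_stand"]:
    for s in silhouettes("wrist",t)[:2]: print(t,s["p"],s["bbox"])
# bright red handle top
m=cv2.inRange(hsv,(0,200,150),(6,255,255))|cv2.inRange(hsv,(174,200,150),(180,255,255))
k=max(cv2.findContours(m,0,2)[0],key=cv2.contourArea); b=cv2.boxPoints(cv2.minAreaRect(k)); print(b); P=np.array([ray(c,u,v,.084) for u,v in b]); print(P,P.mean(0))
for z in(.044,.084): print(proj(c,[.588,.232,z]))
print(c[4],c[3][:,2],get_obs()["position"])
E
```

```text
time: 5.3
position: [0.3641, -0.135, 0.2021]
tcp_rot: [[-0.942, -0.336, 0.001], [-0.336, 0.942, -0.001], [-0.001, -0.001, -1.0]]
ft_force: [1.3, -0.4, 0.0]
finger_gap: 0.0552
finger_force: 0.0
time: 6.3
position: [0.5903, 0.2313, 0.1634]
tcp_rot: [[-0.942, -0.336, -0.002], [-0.336, 0.942, -0.0], [0.002, 0.0, -1.0]]
ft_force: [0.3, -0.5, -0.0]
finger_gap: 0.0554
finger_force: 0.0
time: 6.6
position: [0.5898, 0.2289, 0.1648]
tcp_rot: [[-0.941, -0.338, -0.0], [-0.338, 0.941, -0.0], [0.001, -0.0, -1.0]]
ft_force: [-0.3, -0.7, 0.1]
finger_gap: 0.0553
finger_force: 0.0
key 0.79 [325.9, 223.2, 28.8, 54.4]
key_stand 0.98 [324.1, 207.9, 55.2, 70.0]
[[316. 207.]
 [333. 207.]
 [333. 230.]
 [316. 230.]]
[[0.5727 0.223  0.084 ]
 [0.569  0.2336 0.084 ]
 [0.5838 0.2392 0.084 ]
 [0.5877 0.2284 0.084 ]] [0.5783 0.2311 0.084 ]
[320.3495 216.7545]
[320.8583 232.1746]
[0.515  0.2028 0.3368] [ 0.2891  0.103  -0.9517] [0.5901 0.2287 0.1652]
```

View pics/w1.png

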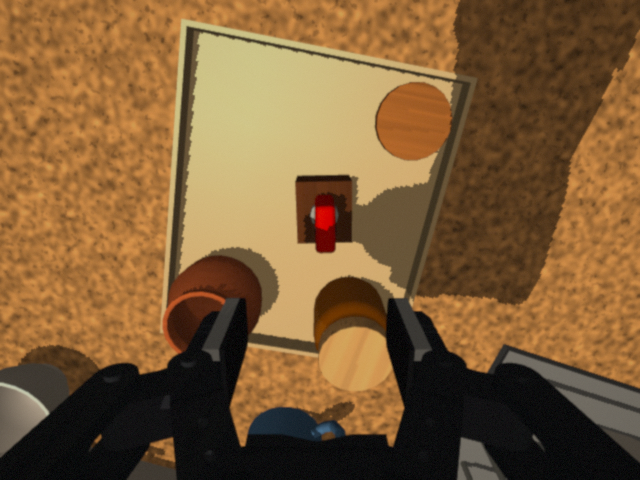

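The wrist view shows the stand at (324,208) and the red handle at columns 316–336, rows 192–252, lined up with the tool. Next I fit the handle's box to the red mask.

```bash
cat >> look.py <<'E'
from scipy.optimize import least_squares
def redmask(hsv,s=170):
    m=cv2.inRange(hsv,(0,s,50),(4,255,255))|cv2.inRange(hsv,(175,s,50),(180,255,255))
    n,l,st,_=cv2.connectedComponentsWithStats(m)
    i=1+np.argmax(st[1:,4]); return (l==i).astype(np.uint8)
def box(x,y,yaw,z0,hx=.017,hy=.007,h=.04):
    R=np.array([[np.cos(yaw),-np.sin(yaw)],[np.sin(yaw),np.cos(yaw)]])
    return [np.r_[R@[a*hx,b*hy]+[x,y],z0+d*h] for a in(-1,1) for b in(-1,1) for d in(0,1)]
def fit(c,m,z0,p0,hx=.017,hy=.007,h=.04):
    k=max(cv2.findContours(m,0,2)[0],key=cv2.contourArea)[:,0].astype(float)
    th=np.arange(0,2*np.pi,np.pi/12); D=np.c_[np.cos(th),np.sin(th)]
    s=(k@D.T).max(0)
    return least_squares(lambda p:(np.array([proj(c,q) for q in box(*p,z0,hx,hy,h)])@D.T).max(0)-s-.4,p0,x_scale=[.01,.01,.1],loss="soft_l1")
E
python3 - <<'E'
from look import *
a,c,hsv=red(); m=redmask(hsv); print(cv2.boundingRect(m))
r=fit(c,m,.044,[.588,.232,.35]); print(r.x,np.degrees(r.x[2]),r.fun)
s=silhouettes("wrist","key_stand")[0]; r2=fit(c,s["pixels"].astype(np.uint8),.004,[.588,.232,.35],.025,.022,.032); print(r2.x,np.degrees(r2.x[2]),np.abs(r2.fun).max())
o=get_obs(); R=np.array(o["tcp_rot"]); print(np.degrees(np.arctan2(R[1,0],R[0,0]))%360, R.T@(np.r_[r.x[:2],.046]-o["position"]),R.T@(np.r_[r2.x[:2],.046]-o["position"]))
E
```

```text
(314, 194, 23, 57)
[0.5844 0.2339 0.3829] 21.94088844436098 [-0.0552  2.6862  3.2174  3.502   2.7886  1.858   1.4831  2.222   2.7822
  3.1256  2.8627  1.9291 -0.353   2.6999  3.9021  4.8111  4.999   4.3707
  2.9617  3.3279  3.44    3.2904  2.8893  0.7298]
[0.5857 0.2345 0.3646] 20.889762372515406 1.0480739241332757
199.82515320051166 [0.0038 0.0067 0.1192] [0.0024 0.0069 0.1192]
```

```bash
python3 -m inch '[[0.003,0.007,0,0,0,-1],[0,0,0.02,0,0,0],[0,0,0.02,0,0,0],[0,0,0.02,0,0,0],[0,0,0.02,0,0,0],[0,0,0.02,0,0,0],[0,0,0.01,0,0,0],[0,0,0.009,0,0,0],[0,0,0,0,0,0],[0,0,0,0,0,0]]' && python3 -m inch '[[0,0,0,0,0,0],[0,0,0,0,0,0],[0,0,0,0,0,0],[0,0,0,0,0,0],[0,0,0,0,0,0],[0,0,0,0,0,0],[0,0,0,0,0,0],[0,0,0,0,0,0]]' 255 60
```

```text
time: 7.85
position: [0.5854, 0.2353, 0.0465]
tcp_rot: [[-0.934, -0.357, 0.001], [-0.357, 0.934, 0.0], [-0.001, -0.0, -1.0]]
ft_force: [0.2, 0.0, 0.6]
finger_gap: 0.0553
finger_force: 0.0
time: 8.65
position: [0.5855, 0.2352, 0.0464]
tcp_rot: [[-0.934, -0.357, 0.001], [-0.357, 0.934, 0.0], [-0.001, -0.0, -1.0]]
ft_force: [0.1, 0.0, 5.1]
finger_gap: 0.0118
finger_force: 61.0
```

```bash
python3 -m inch '[[0,0,-0.01,0,0,0],[0,0,-0.02,0,0,0],[0,0,-0.03,0,0,0],[0,0,-0.03,0,0,0],[0,0,-0.03,0,0,0],[0,0,-0.01,0,0,0],[0,0,0,0,0,0],[0,0,0,0,0,0]]' - 90
python3 - <<'E'
from look import *
a,c,hsv=red(); o=get_obs(); print(o["finger_gap"],o["ft_force"],o["position"],o["joint_pos"])
p=np.array(o["position"]); R=np.array(o["tcp_rot"])
pr=lambda q:np.round(proj(c,p+R@np.array(q)),1)
s=silhouettes("wrist","key"); print([(k["p"],np.round(k["bbox"],1)) for k in s[:2]])
print("tip pred",pr([0,0,.0324]),"shoulder",pr([-.008,0,.0104]),pr([.008,0,.0104]),"neck",pr([0,.011,.006]),pr([0,-.011,.006]))
cr=a[250:480,200:440]; cv2.imwrite("pics/w2.png",cv2.resize(cr,None,fx=2.5,fy=2.5,interpolation=2)[:,:,::-1])
E
```

```text
time: 9.45
position: [0.5844, 0.235, 0.1746]
tcp_rot: [[-0.934, -0.357, -0.001], [-0.357, 0.934, -0.0], [0.002, 0.0, -1.0]]
ft_force: [0.3, 0.0, -0.6]
finger_gap: 0.0106
finger_force: 90.3
0.01100390894124527 [ 0.1497  0.6127 -0.5123] [0.5841 0.2349 0.1742] [ 0.2663  0.509   0.1064  1.1707  0.     -0.0986]
[(0.63, array([315.6, 305.1,  45.4, 107.2]))]
tip pred [315.  259.3] shoulder [314.8 289.6] [314.8 260.3] neck [337.1 278.7] [292.4 278.7]
```

View pics/w2.png

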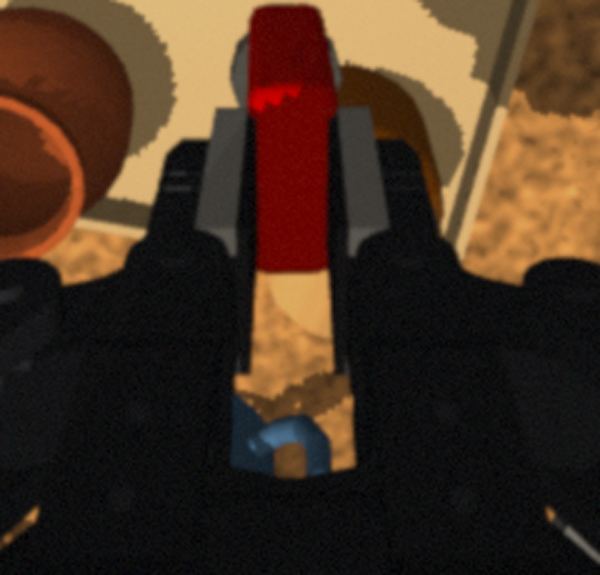

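The key is gripped and centred: the neck spans columns 293–336, as predicted. Now over to the console.

```bash
python3 -m inch '[[0,0,-0.015,0,0,7.5],[0,0,-0.015,0,0,7.5],[0,0,-0.015,0,0,7.5],[0,0,-0.02,0,0,7.5],[-0.0095,-0.035,0,0,0,0],[-0.0095,-0.035,0,0,0,0],[-0.0095,-0.035,0,0,0,0],[-0.0095,-0.035,0,0,0,0],[-0.0095,-0.035,0,0,0,0],[-0.0095,-0.035,0,0,0,0]]' >/dev/null && python3 -m inch '[[-0.0095,-0.035,0,0,0,0],[-0.0095,-0.035,0,0,0,0],[-0.0095,-0.035,0,0,0,0],[-0.0095,-0.035,0,0,0,0],[-0.0095,-0.035,0,0,0,0],[-0.0095,-0.035,0,0,0,0],[0,0,0,0,0,0],[0,0,0,0,0,0],[0,0,0,0,0,0]]'
python3 - <<'E'
from look import *
a,c,hsv=red(); o=get_obs(); p=np.array(o["position"]); R=np.array(o["tcp_rot"])
pr=lambda q:np.round(proj(c,p+R@np.array(q)),1)
print("handle rows pred",pr([-.017,0,-.0376]),pr([.017,0,.0024]),pr([.017,0,-.0376])); print("red",cv2.boundingRect(redmask(hsv)))
cv2.imwrite("pics/w3.png",a[:,:,::-1])
blue=cv2.inRange(hsv,(105,150,50),(130,255,255))
n,l,st,ce=cv2.connectedComponentsWithStats(blue)
for i in range(1,n):
    if st[i,4]>200: print("blue",st[i],ce[i],ray(c,*ce[i],.082))
br=cv2.inRange(hsv,(15,120,100),(32,255,255)); n,l,st,ce=cv2.connectedComponentsWithStats(br)
for i in range(1,n):
    if st[i,4]>200: print("brass",st[i],ce[i],ray(c,*ce[i],.07))
for t in ["console","cylinder","reader"]:
    for s in silhouettes("wrist",t)[:2]: print(t,s["p"],s["bbox"])
E
```

```text
time: 11.45
position: [0.6309, -0.1965, 0.2401]
tcp_rot: [[-0.988, 0.157, -0.001], [0.157, 0.988, 0.001], [0.001, 0.001, -1.0]]
ft_force: [0.5, 0.0, -0.5]
finger_gap: 0.011
finger_force: 90.3
handle rows pred [315.1 363.2] [315.4 249.3] [315.1 285.6]
red (299, 253, 36, 106)
blue [ 216  183   43   42 1358] [237.0331 203.4669] [ 0.6176 -0.2628  0.082 ]
brass [     0      0    473    447 101405] [173.9125 150.7269] [ 0.5664 -0.3089  0.07  ]
brass [ 620    0   20  215 1966] [632.8199  72.8062] [0.5646 0.0727 0.07  ]
brass [  331     8   309   382 47185] [520.3653 249.5585] [ 0.7036 -0.0167  0.07  ]
brass [ 293  359   48   58 1826] [315.7519 388.9173] [ 0.8266 -0.2277  0.07  ]
console 0.67 [308.8, 188.1, 260.1, 149.5]
cylinder 0.63 [376.1, 203.1, 35.5, 32.3]
reader 0.59 [239.3, 207.1, 67.8, 72.9]
```

View pics/w3.png

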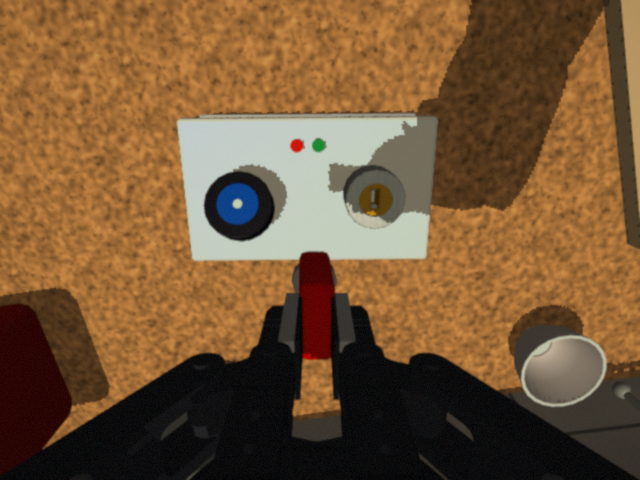

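Wrist view: blue window at (237,203), lock brass at about (375,200), console square to the picture. The red rows are centred on the prediction, so the key sits in the grasp as assumed. I'll measure the lock and work out the aim move.

```bash
cat >> look.py <<'E'
def brass(c,hsv,u0,v0,w=40):
    m=np.zeros(hsv.shape[:2],np.uint8); v0,u0=int(v0),int(u0)
    sl=(slice(max(v0-w,0),v0+w),slice(max(u0-w,0),u0+w)); m[sl]=cv2.inRange(hsv[sl],(14,110,60),(34,255,255))
    n,l,st,ce=cv2.connectedComponentsWithStats(cv2.morphologyEx(m,cv2.MORPH_CLOSE,np.ones((9,9)))); i=1+np.argmax(st[1:,4])
    k=cv2.convexHull(max(cv2.findContours((l==i).astype(np.uint8),0,2)[0],key=cv2.contourArea)); e=cv2.fitEllipse(k); return e,ray(c,*e[0],.07)
E
python3 - <<'E'
from look import *
a,c,hsv=red(); o=get_obs(); p=np.array(o["position"]); R=np.array(o["tcp_rot"])
e,B=brass(c,hsv,375,199,32); print(e,B)
g=cv2.cvtColor(a,cv2.COLOR_RGB2GRAY); h=cv2.HoughCircles(g[150:250,320:430],cv2.HOUGH_GRADIENT,1.5,60,param1=100,param2=20,minRadius=24,maxRadius=36); print(h)
if h is not None: print(ray(c,h[0,0,0]+320,h[0,0,1]+150,.0735))
W=np.array([.6176,-.2628,.082])
d=B-W; print("dist",np.hypot(*d[:2]),"console yaw",np.degrees(np.arctan2(d[1],d[0]))-90)
s=silhouettes("wrist","console")[0]; k=max(cv2.findContours(s["pixels"].astype(np.uint8),0,2)[0],key=cv2.contourArea)
b=cv2.approxPolyDP(cv2.convexHull(k),6,True)[:,0]; print(b.tolist()); print(np.array([ray(c,*q,.04)[:2] for q in b]))
E
```

```text
((375.14862060546875, 198.68618774414062), (31.91875648498535, 33.65945053100586), 58.42204284667969) [ 0.6355 -0.1442  0.07  ]
[[[54.75 48.75 30.15]]]
[ 0.6346 -0.1449  0.0735]
dist 0.11995146445313826 console yaw -8.57502886346667
[[436, 117], [424, 257], [193, 258], [180, 118]]
[[ 0.5763 -0.0779]
 [ 0.7104 -0.0986]
 [ 0.6748 -0.33  ]
 [ 0.5407 -0.3074]]
```

```bash
python3 -m inch '[[0.014,-0.017,0.012,0,0,0],[0.014,-0.017,0.012,0,0,0],[0.014,-0.017,0.012,0,0,0],[0.014,-0.017,0.012,0,0,0],[0,0,0,0,-6.45,0],[0,0,0,0,-6.45,0],[0,0,0,0,-6.45,0],[0,0,0,0,-6.45,0],[0,0,0,0,0,0],[0,0,0,0,0,0]]'
python3 - <<'E'
from look import *
a,c,hsv=red(); o=get_obs(); p=np.array(o["position"]); R=np.array(o["tcp_rot"])
cv2.imwrite("pics/w4.png",a[:,:,::-1])
blue=cv2.inRange(hsv,(105,150,50),(130,255,255)); n,l,st,ce=cv2.connectedComponentsWithStats(blue); i=1+np.argmax(st[1:,4])
print(st[i],ce[i]); W=ray(c,*ce[i],.082); print("W",W)
psi=np.radians(-9); n_=np.array([-np.sin(.45)*np.cos(psi),-np.sin(.45)*np.sin(psi),np.cos(.45)])
print("angle",np.degrees(np.arccos(-R[:,2]@n_)), "tool move",R.T@(W+.0624*n_-p), "tip->W in tool",R.T@(W-(p+.0324*R[:,2])))
print(o["joint_pos"])
E
```

```text
time: 12.75
position: [0.5648, -0.2559, 0.1934]
tcp_rot: [[-0.889, 0.159, 0.429], [0.143, 0.987, -0.069], [-0.434, -0.0, -0.901]]
ft_force: [0.5, -0.7, 0.9]
finger_gap: 0.0106
finger_force: 90.3
[ 295  192   47   47 1596] [317.9505 215.0815]
W [ 0.6189 -0.2638  0.082 ]
angle 0.1251609425642079 tool move [0.0013 0.0015 0.0619] tip->W in tool [0.0014 0.0016 0.0919]
[-0.6646  0.15   -0.4821  0.5376  0.2117 -0.463 ]
```

```bash
python3 -m inch '[[0.001,0.0015,0.01,0,0,0],[0,0,0.015,0,0,0],[0,0,0.015,0,0,0],[0,0,0.012,0,0,0],[0,0,0.008,0,0,0],[0,0,0.002,0,0,0],[0,0,0,0,0,0],[0,0,0,0,0,0],[0,0,0,0,0,0],[0,0,0,0,0,0]]' && python3 -m inch '[[0,0,0,0,0,0],[0,0,0,0,0,0],[0,0,0,0,0,0],[0,0,0,0,0,0],[0,0,0,0,0,0],[0,0,0,0,0,0],[0,0,0,0,0,0],[0,0,0,0,0,0],[0,0,0,0,0,0],[0,0,0,0,0,0]]'
python3 - <<'E'
from look import *
W=np.array([.6183,-.2633,.082]); o=get_obs(); R=np.array(o["tcp_rot"]); print("tip->W in tool",R.T@(W-(np.array(o["position"])+.0324*R[:,2])))
im=get_image("scene")["image"]; cv2.imwrite("pics/s1.png",cv2.resize(im[170:390,60:340],None,fx=2.7,fy=2.7,interpolation=2)[:,:,::-1])
E
```

```text
time: 13.8
position: [0.5913, -0.2587, 0.1372]
tcp_rot: [[-0.889, 0.158, 0.43], [0.142, 0.987, -0.069], [-0.436, -0.0, -0.9]]
ft_force: [0.2, -0.1, -0.9]
finger_gap: 0.0111
finger_force: 90.3
time: 14.8
position: [0.5912, -0.2585, 0.1366]
tcp_rot: [[-0.889, 0.158, 0.43], [0.142, 0.987, -0.069], [-0.435, -0.0, -0.9]]
ft_force: [-1.4, 0.3, 0.2]
finger_gap: 0.0105
finger_force: 90.3
tip->W in tool [-0.001  -0.0005  0.0287]
```

View pics/s1.png

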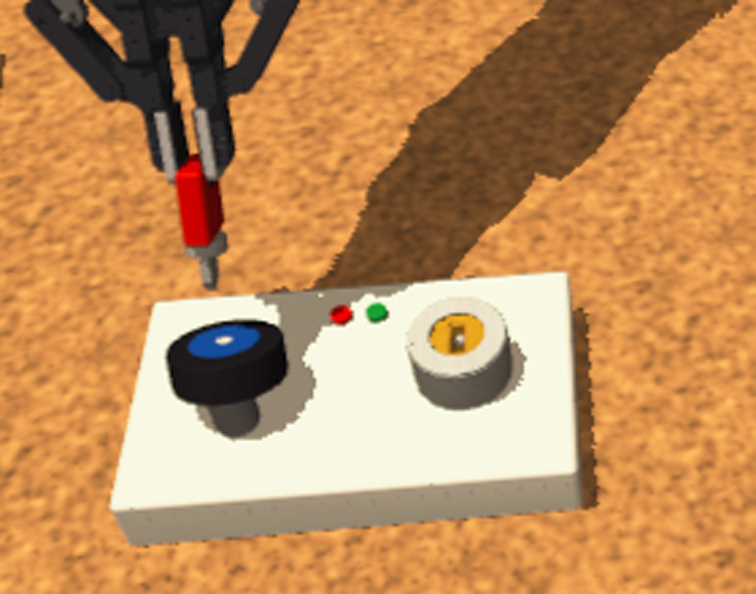

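The scene view shows the key aimed at the window, apparently held near the top of its handle. I'll check the grasp depth by projection before inserting.

Run:
```python
from look import *
im=get_image("scene"); c=cam(im); a=im["image"]; o=get_obs(); p=np.array(o["position"]); R=np.array(o["tcp_rot"])
pr=lambda q:np.round(proj(c,p+R@np.array(q)),1)
for n,q in dict(tip=[0,0,.0324],hb=[0,0,.0024],tcp=[0,0,0],grasp=[0,0,-.019],htop=[0,0,-.0376]).items():
    u=pr(q); print(n,u,"in crop",np.round((u-[60,170])*2.7))
hsv=cv2.cvtColor(a,cv2.COLOR_RGB2HSV); hsv[:,:100]=0;hsv[:,165:]=0;hsv[:190]=0;hsv[290:]=0; print(cv2.boundingRect(redmask(hsv)))
print([list(np.round(pr([x,y,z]))) for x in(-.017,.017) for y in(-.007,.007) for z in(.0024,-.0376)])
print(o["time"])
```

```text
tip [139.6 277.6] in crop [215. 291.]
hb [136.2 257.6] in crop [206. 237.]
tcp [135.9 256. ] in crop [205. 232.]
grasp [133.7 243. ] in crop [199. 197.]
htop [131.5 230.1] in crop [193. 162.]
(125, 227, 18, 34)
[[np.float64(128.0), np.float64(263.0)], [np.float64(123.0), np.float64(235.0)], [np.float64(138.0), np.float64(262.0)], [np.float64(134.0), np.float64(234.0)], [np.float64(134.0), np.float64(254.0)], [np.float64(129.0), np.float64(226.0)], [np.float64(144.0), np.float64(253.0)], [np.float64(140.0), np.float64(226.0)]]
14.9
```

The key projects where I expected it (tip predicted (215,291), seen at (210,288)). I'll hold a little longer, then retreat, straighten up and go over the lock.

```bash
python3 -m inch '[[0,0,0,0,0,0],[0,0,0,0,0,0],[0,0,0,0,0,0],[0,0,0,0,0,0],[0,0,0,0,0,0],[0,0,0,0,0,0],[0,0,0,0,0,0],[0,0,0,0,0,0]]' >/dev/null && python3 -m inch '[[0,0,-0.03,0,0,0],[0,0,-0.03,0,0,0],[0,0,0,0,6.45,0],[0,0,0,0,6.45,0],[0,0,0,0,6.45,0],[0,0,0,0,6.45,0],[-0.013,0.03,0.005,0,0,0],[-0.013,0.03,0.005,0,0,0],[-0.013,0.03,0.005,0,0,0],[-0.013,0.031,0.008,0,0,0]]' >/dev/null && python3 -m inch '[[0,0,0,0,0,0],[0,0,0,0,0,0],[0,0,0,0,0,0]]'
cat > lock.py <<'E'
from look import *
import sys
a,c,hsv=red(); o=get_obs(); p=np.array(o["position"]); R=np.array(o["tcp_rot"])
cv2.imwrite(sys.argv[1],cv2.resize(a[150:350,200:440],None,fx=3,fy=3,interpolation=2)[:,:,::-1])
u=proj(c,[.6355,-.1442,.07]); e,B=brass(c,hsv,*u,28); print("exp",u,"ell",e,B)
u=proj(c,[.6355,-.1442,.0735]).astype(int); w=60
g=cv2.cvtColor(a,cv2.COLOR_RGB2GRAY); h=cv2.HoughCircles(g[u[1]-w:u[1]+w,u[0]-w:u[0]+w],cv2.HOUGH_GRADIENT,1.5,60,param1=100,param2=20,minRadius=28,maxRadius=50)
if h is not None: print("hough",h[0,0],ray(c,h[0,0,0]+u[0]-w,h[0,0,1]+u[1]-w,.0735))
print("tool",R.T@(B-p),R[:,2],np.degrees(np.arctan2(R[1,0],R[0,0])),o["time"])
s=silhouettes("wrist","key"); 
if s: print("key bbox",s[0]["p"],s[0]["bbox"]," pred rows",proj(c,p+R@[.017,0,.0024]),proj(c,p+R@[-.017,0,-.0376]),"neck",proj(c,p+R@[0,.011,.006])[0],proj(c,p+R@[0,-.011,.006])[0])
E
python3 lock.py pics/w5.png
```

```text
time: 17.0
position: [0.6356, -0.1438, 0.1677]
tcp_rot: [[-0.987, 0.158, 0.0], [0.158, 0.987, -0.0], [-0.0, -0.0, -1.0]]
ft_force: [0.0, -0.7, 0.2]
finger_gap: 0.0107
finger_force: 90.3
exp [315.8013 226.2639] ell ((315.3252258300781, 226.39414978027344), (39.46294021606445, 41.50169372558594), 96.21806335449219) [ 0.6355 -0.1446  0.07  ]
hough [60.75 60.75 37.6 ] [ 0.6356 -0.1442  0.0735]
tool [ 0.     -0.0004  0.0979] [ 0.0003 -0.0004 -1.    ] 170.84990405181074 17.05
key bbox 0.92 [313.2, 306.9, 43.6, 106.5]  pred rows [315.4256 249.3311] [315.148  363.1923] neck 337.82333843173853 293.13853592300705
```

View pics/w5.png

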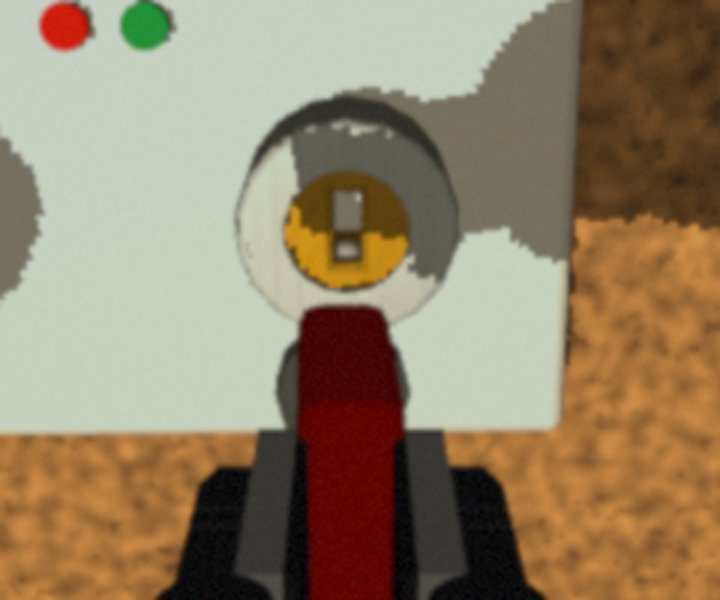

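The wrist crop shows the slot at (315.7,226), upright in the picture and directly below the key, with the key's neck centred at column 314.3. Both agree within about 0.5 mm, so I descend.

```bash
python3 -m inch '[[0,0.0004,0.01,0,0,-0.4],[0,0,0.02,0,0,0],[0,0,0.015,0,0,0],[0,0,0.01,0,0,0],[0,0,0.005,0,0,0],[0,0,0,0,0,0],[0,0,0,0,0,0]]' && python3 -m inch '[[0,0,0.003,0,0,0],[0,0,0.002,0,0,0],[0,0,0.002,0,0,0],[0,0,0.002,0,0,0],[0,0,0,0,0,0]]'
```

```text
time: 17.8
position: [0.6363, -0.1429, 0.1081]
tcp_rot: [[-0.989, 0.151, 0.001], [0.151, 0.989, -0.0], [-0.001, -0.0, -1.0]]
ft_force: [0.3, -0.1, 0.2]
finger_gap: 0.0106
finger_force: 90.3
time: 18.3
position: [0.6357, -0.1427, 0.0982]
tcp_rot: [[-0.989, 0.151, -0.0], [0.151, 0.989, 0.0], [0.0, 0.0, -1.0]]
ft_force: [-0.4, -0.4, -0.2]
finger_gap: 0.0109
finger_force: 90.3
```

```bash
python3 -m inch '[[0,0,0.002,0,0,0],[0,0,0.002,0,0,0],[0,0,0.001,0,0,0],[0,0,0,0,0,0]]' && python3 -m inch '[[0,0,0.0015,0,0,0],[0,0,0.0015,0,0,0],[0,0,0,0,0,0]]'
```

```text
time: 18.7
position: [0.6358, -0.1427, 0.0933]
tcp_rot: [[-0.989, 0.151, -0.0], [0.151, 0.989, 0.0], [0.0, 0.0, -1.0]]
ft_force: [-0.1, -0.1, -0.7]
finger_gap: 0.0105
finger_force: 90.3
time: 19.0
position: [0.6357, -0.1427, 0.0903]
tcp_rot: [[-0.989, 0.151, -0.0], [0.151, 0.989, 0.0], [0.001, 0.0, -1.0]]
ft_force: [-0.5, -0.4, -0.3]
finger_gap: 0.0105
finger_force: 90.3
```

```bash
python3 -m inch '[[0,0,0.001,0,0,0],[0,0,0.001,0,0,0],[0,0,0.001,0,0,0],[0,0,0,0,0,0]]' && python3 -m inch '[[0,0,0.001,0,0,0],[0,0,0.001,0,0,0],[0,0,0.001,0,0,0],[0,0,0,0,0,0]]'
```

```text
time: 19.4
position: [0.6354, -0.1427, 0.0875]
tcp_rot: [[-0.989, 0.151, -0.001], [0.151, 0.989, 0.0], [0.001, -0.0, -1.0]]
ft_force: [-2.7, 0.2, 3.3]
finger_gap: 0.011
finger_force: 90.8
time: 19.8
position: [0.6361, -0.1427, 0.0846]
tcp_rot: [[-0.989, 0.151, 0.0], [0.151, 0.989, -0.0], [-0.0, 0.0, -1.0]]
ft_force: [-2.0, 0.5, 2.4]
finger_gap: 0.0109
finger_force: 90.7
```

```bash
python3 -m inch '[[0,0,0.001,0,0,0],[0,0,0.001,0,0,0],[0,0,0.001,0,0,0],[0,0,0,0,0,0]]' && python3 -m inch '[[0,0,0.001,0,0,0],[0,0,0.0005,0,0,0],[0,0,0.0005,0,0,0],[0,0,0,0,0,0]]'
```

```text
time: 20.2
position: [0.6365, -0.1429, 0.0816]
tcp_rot: [[-0.989, 0.151, 0.001], [0.151, 0.989, -0.0], [-0.001, -0.0, -1.0]]
ft_force: [-1.9, 0.4, 1.3]
finger_gap: 0.0109
finger_force: 90.5
time: 20.6
position: [0.6367, -0.1431, 0.0806]
tcp_rot: [[-0.989, 0.151, 0.002], [0.151, 0.989, -0.001], [-0.002, -0.0, -1.0]]
ft_force: [-2.2, 0.0, 10.0]
finger_gap: 0.0105
finger_force: 91.8
```

Shoulder contact came at TCP z 0.0806, against 0.0804 predicted. Now I start turning clockwise.

```bash
python3 -m inch '[[0,0,0.0003,0,0,0],[0,0,0,0,0,0],[0,0,0,0,0,4],[0,0,0,0,0,4],[0,0,0,0,0,4],[0,0,0,0,0,4],[0,0,0,0,0,4],[0,0,0,0,0,0]]' && python3 -c "
from cell import get_obs
o=get_obs();print(o['moment'],o['ft_force'],o['joint_pos'])"
```

```text
time: 21.4
position: [0.6371, -0.1432, 0.0806]
tcp_rot: [[-0.876, 0.482, 0.003], [0.482, 0.876, -0.001], [-0.003, 0.0, -1.0]]
ft_force: [-2.2, 0.6, 11.9]
finger_gap: 0.0111
finger_force: 91.8
[0.0722536  0.37830685 0.03200805] [-2.22477995  0.63269642 11.88908859] [-3.32902659e-01  6.11369447e-01  2.95189318e-02  9.86077070e-01
 -6.91152843e-06  1.70227082e-01]
```

```bash
python3 -m inch '[[0,0,0,0,0,6],[0,0,0,0,0,6],[0,0,0,0,0,6],[0,0,0,0,0,6],[0,0,0,0,0,6],[0,0,0,0,0,6],[0,0,0,0,0,6],[0,0,0,0,0,6],[0,0,0,0,0,6],[0,0,0,0,0,0]]' && python3 -m inch '[[0,0,0,0,0,5],[0,0,0,0,0,5],[0,0,0,0,0,5],[0,0,0,0,0,5],[0,0,0,0,0,2],[0,0,0,0,0,0],[0,0,0,0,0,0]]' && python3 -c "
from cell import get_obs
import numpy as np
o=get_obs();R=np.array(o['tcp_rot']);print(o['moment'],o['ft_force'],o['joint_pos'],np.degrees(np.arctan2(R[1,0],R[0,0])))"
```

```text
time: 22.4
position: [0.6376, -0.1439, 0.0806]
tcp_rot: [[-0.123, 0.992, 0.003], [0.992, 0.123, -0.002], [-0.003, 0.003, -1.0]]
ft_force: [-0.1, -3.3, 9.4]
finger_gap: 0.0107
finger_force: 91.6
time: 23.1
position: [0.6376, -0.1443, 0.0806]
tcp_rot: [[0.254, 0.967, 0.004], [0.967, -0.254, -0.003], [-0.002, 0.004, -1.0]]
ft_force: [0.2, -4.2, 8.7]
finger_gap: 0.0106
finger_force: 91.5
[-0.96343366 -0.03784802  0.08974538] [ 0.17607644 -4.15764963  8.66316197] [-0.33345927  0.61157839  0.03005051  0.98498591 -0.00157664  1.49418654] 75.28318953018584
```

```bash
python3 -m inch '[[0,0,0,0,0,2],[0,0,0,0,0,2],[0,0,0,0,0,1],[0,0,0,0,0,0],[0,0,0,0,0,0]]'
python3 - <<'E'
from look import *
o=get_obs(); R=np.array(o["tcp_rot"]); print(o["moment"],o["ft_force"],np.degrees(np.arctan2(R[1,0],R[0,0])))
im=get_image("scene"); a=im["image"]; cv2.imwrite("pics/s2.png",cv2.resize(a[210:350,90:300],None,fx=3.5,fy=3.5,interpolation=2)[:,:,::-1])
E
```

```text
time: 23.6
position: [0.6376, -0.1444, 0.0806]
tcp_rot: [[0.337, 0.941, 0.003], [0.941, -0.337, -0.003], [-0.002, 0.004, -1.0]]
ft_force: [-0.9, -3.7, 9.4]
finger_gap: 0.0106
finger_force: 91.5
[-1.0462 -0.014   0.1978] [-0.8697 -3.6922  9.4258] 70.28845318889474
```

View pics/s2.png

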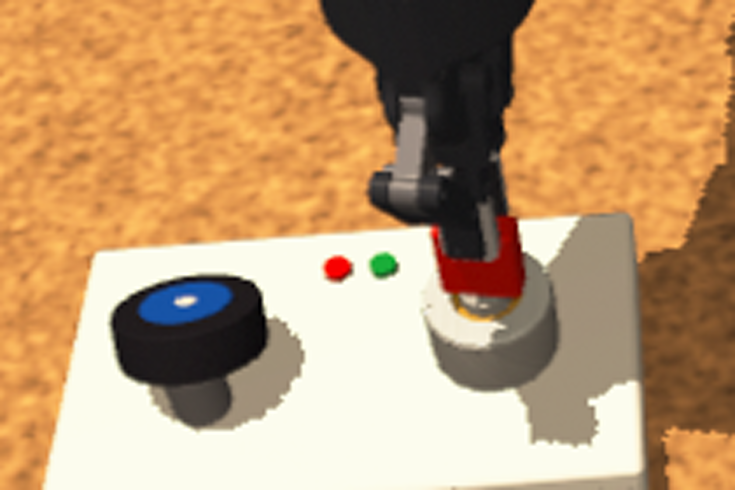

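The scene view shows the handle turned broadside, the neck seated in the brass face and the grip on. The twisting moment rose by 0.11 N m over the last 5°, which means the cylinder is on its stop. Handing in.

```bash
python3 -c "
from cell import finish_job
print(finish_job())"
```

```text
the job is handed in; nothing more can be done
None
```

I handed the job in at about 24 s: the key was aimed at the reader and held there for over 2 s, pushed home in the lock, and turned clockwise to the stop, where the arm still grips and holds it; the judge returned no verdict.

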